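# Assemble the bench calorimeter

### The arm

A 7-joint arm with a two-finger parallel gripper is mounted at the origin on a cart in front of the work surface, level with it; the furniture and walls round the work are solid. World frame = base frame: x ahead of the robot, y to its left, z up, the work surface at z = 0. Lengths are in m, angles in rad, forces in N, time in s.
With the tool pointing down it reaches from about 0.425 to 0.875 m from the base axis. Payload 4.7 kg.
Tool frame: the origin (TCP) lies between the finger pads; the fingertips stand 14 mm ahead of it and the grasp point (between the pads) lies 5 mm behind it; z points along the fingers, y is the line along which they close (so a half turn about z gives the same grasp; the last joint's range is limited). The gripper opens to 87 mm and grips with 3 to 60 N. Pads are 19 mm wide; open, the fingers measure 117 mm over their backs; the gripper's body (75 mm by 190 mm) begins 51 mm behind the grasp point.
Start: joints at [-1.229, 0.321, -0.07, 1.45, 0.023, 1.371, -0.057], TCP at [0.209, 0.615, 0.237] pointing down, gripper open.
Joint ranges: [-2.86, 2.86], [-0.3, 2.09], [-1.38, 1.24], [0.06, 2.45], [-1.56, 4.7], [0.09, 2.05], [-2.69, 2.69]. Speed limits (rad/s): [2.57, 2.57, 3.14, 3.14, 3.14, 3.14, 3.14].

### API

Orientations are given as a rotation vector (axis times angle).
In Python, from bench import ctrl gives the robot as it stands.
- The arm moves only by the shell command python3 -m inch 'ROWS' [OPENING] [FORCE]. ROWS is JSON, a list of rows, each a list of 6 numbers: the shift along the world's x, y, z in mm, then the turn, a rotation vector about the world's x, y, z in degrees. In form: [[tx, ty, tz, rx, ry, rz], ...]. A call has 1 to 20 rows; each row is the pose to reach, as a shift and turn from the pose commanded when the call began; what a row does not reach only later rows make up. A row lasts 1/8 s, in which the tool goes at most 62.5 mm and 10.7 degrees, less where a joint would pass 70% of its speed; a pose out of reach is approached as far as the arm can. A call with a gripper value outside its range is refused whole. OPENING is the finger opening in mm, from 0 to 87, set as the call begins (- or left out, the last holds). The fingers move at their own pace and stop on an object; FORCE is the grip in N (left out, the last holds). Time passes only in rows, so rows that repeat a pose let the fingers close. It gives the time, the measured TCP pose, the force, the opening and the grip force at its end, in the units of the state.
- ctrl.get_state(): the state, without advancing time (a new reading comes with each control period).
- ctrl.get_image(name): name is "side" or "top" or "wrist"; returns (picture, depth): 400x640x3 uint8, red, green, blue; 400x640 float32, m along the optical axis (not along the pixel's ray), 0 where there is no reading.
- ctrl.camera_params(name): a dict with "mtx" (3x3 intrinsics, pixels), "T" (4x4, takes a point from camera to world coordinates). Camera axes: x right, y down, z forward; pixel columns grow to the right and rows downward; lengths in m; the calibration is good to about 2 mm. A picture is of the moment at which its call begins: read the wrist's pose just before it. camera_params takes no time and is no camera call; for the wrist camera it gives the pose at the moment of the call.
- ctrl.close_job(): hands the job in; it is judged then, once.
The state is a dict: "time": time; "joint_positions": joint angles; "qd": joint speeds; "joint_torque": joint torques, N m; "position": TCP position; "tool_rot": TCP orientation; "ft_force": force on the tool from outside, world axes, zero at the start; "torque": the same for the moment, N m; "grip_width": opening from 0.0 (shut) to 1.0 (fully open); "grip_force": force on a finger pad.
Only numpy, scipy, OpenCV 4.12 (cv2) and the standard library are available. Lean on these libraries where they do the work, as an engineer would, in place of code of your own. Each camera call takes 0.05 s, during which the arm holds its last target. There are 200 camera calls.

### The job

Assemble the small calorimeter on its round stand, working from the outside in, one part at a time: seat the wide low metal can in the stand's recess, stand the white liner inside it, then the narrow steel cup inside the liner, and last put the black lid on the cup with its plug inside the cup's mouth. Keep the parts upright all the way, leave the agar dish and the brown bottle that stand among them where they are, and let go of everything.

Things in the scene. Friction and masses are not known exactly. Their poses are not given: they have to be found in the camera images.
- stand: The calorimeter's stand, fixed to the worktop: a grey plastic disc 104 mm across and 16 mm high with a round recess in its top, 74 mm across and 8 mm deep. Origin at the centre of its underside, z up.
- stand_seat (a point): The centre of the recess's floor, 8 mm above the worktop; z up.
- jacket: Outer jacket: an open straight aluminium can, the widest and lowest of the three cans, 64 mm outside and 58 mm inside diameter, 45 mm high, floor 4 mm thick (wall 3 mm), 0.1 to 0.2 kg. Stands loose and upright, mouth up. Origin at the centre of its underside, z up to the mouth.
- liner: Insulating liner: an open straight white plastic can, 48 mm outside and 42 mm inside diameter, 70 mm high, floor 3 mm thick (wall 3 mm), 0.05 to 0.1 kg. Stands loose and upright, mouth up. In the jacket its rim stands 29 mm above the jacket's rim. Origin at the centre of its underside, z up to the mouth.
- cup: Inner cup: an open straight steel can, the narrowest and tallest, 32 mm outside and 28 mm inside diameter, 95 mm high, floor 3 mm thick (wall 2 mm), 0.05 to 0.12 kg. Stands loose and upright, mouth up. In the liner its rim stands 28 mm above the liner's rim. Origin at the centre of its underside, z up to the mouth.
- lid: Lid: a black plastic disc 44 mm across and 5 mm thick with a round knob on top (17 mm across, 26 mm tall) and a round plug below (20 mm across, 8 mm deep); 39 mm high in all, 0.03 to 0.06 kg. Lies loose on its plug, knob up. Origin at the centre of the plug's underside, z up to the knob; the disc spans 8 to 13 mm and the knob 13 to 39 mm above the origin.
- petri: Bystander, not to be disturbed: a closed round agar dish, whitish, 62 mm across and 16 mm high, loose. Origin at the centre of its underside.
- stain: Bystander, not to be disturbed: a brown bottle with a blue cap, 38 mm across and 70 mm high, loose. Origin at the centre of its underside.
There are look-alikes about, which are no part of the job. What is shaped like the cup but purple is not meant.

How it is judged:
On the way, in this order (a step that is already met when the one before it is completed fails the run):
1. the jacket can sits in the stand's recess (horizontal distance between jacket and stand_seat below 0.008 m and z of jacket in the frame of stand_seat between -0.002 and 0.003 m and angle between jacket's own z axis and vertical below 0.07 rad), for 0.2 s.
2. the liner stands inside the jacket (all of step 1 and horizontal distance between liner and jacket below 0.008 m and z of liner in the frame of jacket between 0.002 and 0.007 m and angle between liner's own z axis and vertical below 0.07 rad), for 0.2 s.
3. the cup stands inside the liner (all of step 2 and horizontal distance between cup and liner below 0.008 m and z of cup in the frame of liner between 0.001 and 0.006 m and angle between cup's own z axis and vertical below 0.07 rad), for 0.2 s.
4. the lid sits on the cup (all of step 3 and horizontal distance between lid and cup below 0.008 m and z of lid in the frame of cup between 0.085 and 0.09 m and angle between lid's own z axis and vertical below 0.07 rad), for 0.2 s.
At the end, for the whole second after the job is handed in: Jacket on the recess floor of the stand, liner on the jacket's floor, cup on the liner's floor, lid on the cup's rim with its plug inside: each within 8 mm of the centre of what holds it, at its seated height within about 3 mm, upright within 4 degrees, released and at rest (all of step 4 and linear speed of each of jacket, liner, cup, lid below 0.02 m/s); the robot touches nothing.
It fails at once if the agar dish or the brown bottle was shifted more than 25 mm or tipped over (distance of any of petri, stain from where it was at the start of the episode above 0.025 m or angle between any of petri, stain's own z axis and vertical above 0.5 rad).
It fails at once if a calorimeter part was tipped over (more than 45 degrees) (angle between any of jacket, liner, cup, lid's own z axis and vertical above 0.79 rad).
It also fails if it takes over 99 s, if anything falls off the work surface, if the arm or the gripper's body presses on something with over 40 N, if the wrist force passes 120 N, or if a joint passes its speed limit or range.

## Working session

There is one attempt and no reset: what is moved stays moved. The work goes in short steps, Python scripts to look and compute and a shell command to move; the robot and the scene stay as the last step left them, time stands still between calls to the robot, and variables do not carry over. Pictures are saved under pics/ and viewed, at most 14 in all, crops included, and the job is handed in when it is done.

```bash
mkdir -p pics; ls; python3 - <<'E'
from bench import ctrl
import cv2, numpy as np
s=ctrl.get_state(); print(s['time'],s['position'],s['tool_rot'])
for n in ('top','side'):
    im,d=ctrl.get_image(n); p=ctrl.camera_params(n)
    np.savez(f'pics/{n}0.npz',im=im,d=d,K=p['mtx'],T=p['T'])
    cv2.imwrite(f'pics/{n}0.png',im[:,:,::-1]); print(n,p['mtx'],p['T'])
E
```

```text
pics
0.0 [0.20917075 0.61488397 0.23546503] [-5.12544248e-01 -3.09929274e+00  2.92753051e-03]
top [[406.47373325   0.         317.137639  ]
 [  0.         406.47373325 200.72967118]
 [  0.           0.           1.        ]] [[-0.00700406 -0.9890444   0.14745208  0.35289562]
 [-0.99995562  0.00785643  0.00519905  0.10601423]
 [-0.00630054 -0.14740912 -0.98905554  1.00006952]
 [ 0.          0.          0.          1.        ]]
side [[428.17518542   0.         317.69639407]
 [  0.         428.17518542 196.28156391]
 [  0.           0.           1.        ]] [[ 0.84808316 -0.33562465  0.41001347  0.07373182]
 [-0.52983421 -0.5290751   0.66283878 -0.56544029]
 [-0.00553711 -0.77938157 -0.62652511  0.66156087]
 [ 0.          0.          0.          1.        ]]
```

View pics/top0.png

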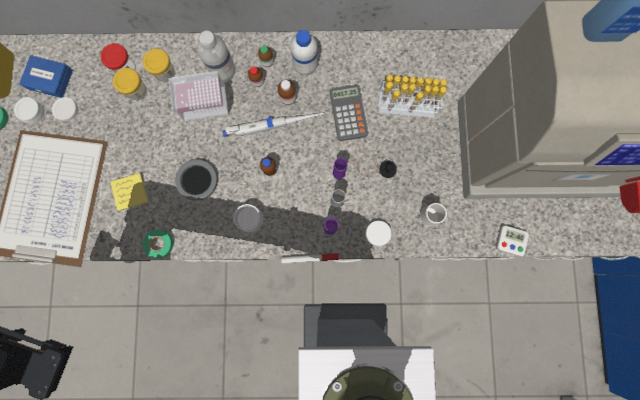

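View pics/side0.png

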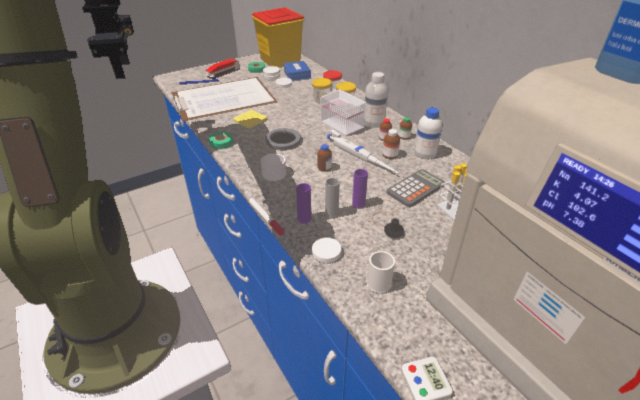

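The top view shows the stand at (196,179), the jacket at (248,218), the brown bottle at (268,166), the agar dish at (378,233), the liner at (436,212) and the lid at (388,169). Three cup-shaped things stand in a row. (340,167) and (331,226) are purple look-alikes, and the grey steel one between them at (338,198) is the cup. In the side view the same grey cup is at (332,197).

Next I'll measure rims from the depth cloud and enlarge the cup crop to confirm it.

```bash
cat > h.py <<'E'
import numpy as np, cv2
def cloud(im,d,K,T):
    v,u=np.mgrid[:d.shape[0],:d.shape[1]]
    P=np.stack([(u-K[0,2])/K[0,0]*d,(v-K[1,2])/K[1,1]*d,d],-1)@T[:3,:3].T+T[:3,3]
    P[d==0]=np.nan; return P
def circ(P,box,z0,z1):
    u0,u1,v0,v1=box; Q=P[v0:v1,u0:u1].reshape(-1,3); Q=Q[(Q[:,2]>z0)&(Q[:,2]<z1)]
    (x,y),r=cv2.minEnclosingCircle((Q[:,:2]*1000).astype(np.float32)); return round(x,1),round(y,1),round(r,1),len(Q),np.round(np.median(Q[:,2])*1000,1)
E
python3 - <<'E'
from h import *
z=np.load('pics/top0.npz'); P=cloud(**{k:z[k] for k in('im','d','K','T')})
for n,u,v,w,a,b in [('stand',196,179,28,.010,.03),('jacket',248,218,20,.038,.055),('liner',436,212,20,.06,.08),('cup',338,196,12,.088,.105),('purpA',340,165,12,.088,.105),('purpB',331,226,12,.088,.105),('lid',388,169,14,.005,.05),('petri',378,233,18,.01,.025),('stain',268,166,14,.03,.08)]:
    print(n,circ(P,(u-w,u+w,v-w,v+w),a,b))
c=z['im'][140:260,300:460,::-1]; cv2.imwrite('pics/crop1.png',cv2.resize(c,None,fx=5,fy=5,interpolation=cv2.INTER_CUBIC))
E
```

```text
stand (557.0, 411.5, 52.7, 827, np.float64(14.8))
jacket (458.1, 277.3, 31.9, 131, np.float64(44.5))
liner (461.5, -162.5, 23.9, 128, np.float64(68.7))
cup (498.9, 62.2, 16.0, 48, np.float64(94.6))
purpA (572.5, 56.6, 15.7, 53, np.float64(94.1))
purpB (434.6, 79.4, 15.9, 43, np.float64(95.3))
lid (580.7, -58.2, 34.6, 242, np.float64(13.6))
petri (420.9, -36.8, 30.8, 513, np.float64(16.4))
stain (584.7, 229.4, 19.2, 221, np.float64(56.6))
```

View pics/crop1.png

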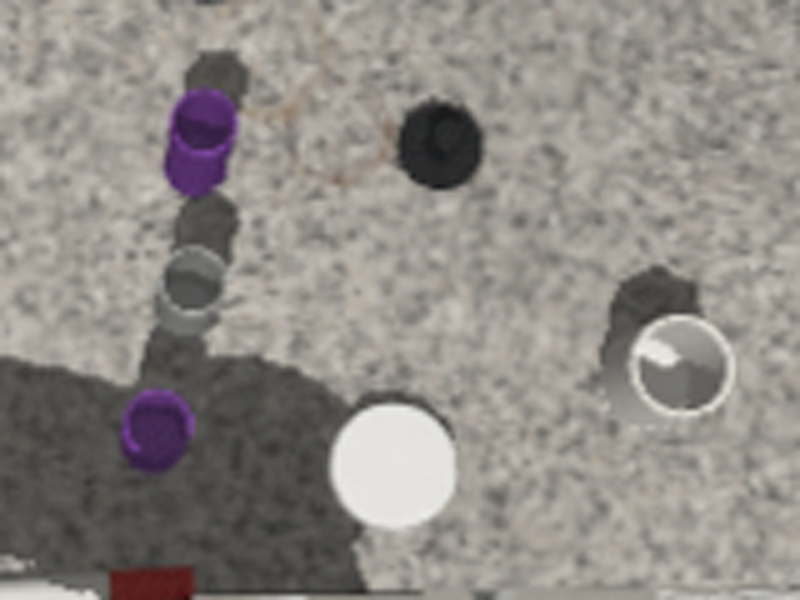

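The enlarged crop confirms that the steel-grey cup at crop (193,290) is the part, with purple look-alikes above and below it. The white-rimmed can at crop (683,365) is the liner, and the black knob and disc at (440,145) is the lid. I'll go above the jacket first.

```bash
python3 -m inch '[[60,-80,0,0,0,0],[125,-170,0,0,0,0],[249,-338,-35,0,0,0],[249,-338,-35,0,0,0],[249,-338,-35,0,0,0],[249,-338,-35,0,0,0],[249,-338,-35,0,0,0],[249,-338,-35,0,0,0],[249,-338,-35,0,0,0],[249,-338,-35,0,0,0]]' 87 15
cat >> h.py <<'E'
def look(name,tag):
    from bench import ctrl
    p=ctrl.camera_params(name); im,d=ctrl.get_image(name)
    cv2.imwrite(f'pics/{tag}.png',im[:,:,::-1]); s=ctrl.get_state()
    print(round(s['time'],2),'tcp',np.round(s['position']*1000 if hasattr(s['position'],'shape') else np.array(s['position'])*1000,1))
    return im,cloud(im,d,np.array(p['mtx']),np.array(p['T']))
def near(P,x,y,r,z0,z1):
    Q=P.reshape(-1,3)*1000; Q=Q[(np.hypot(Q[:,0]-x,Q[:,1]-y)<r)&(Q[:,2]>z0)&(Q[:,2]<z1)]
    if len(Q)<5: return 'none',len(Q)
    (a,b),c=cv2.minEnclosingCircle(Q[:,:2].astype(np.float32)); return round(a,1),round(b,1),round(c,1),len(Q),round(float(np.median(Q[:,2])),1)
E
python3 - <<'E'
from h import *
im,P=look('wrist','w1'); print(near(P,458,277,45,38,55), near(P,557,411,70,10,25))
E
```

```text
time: 1.35
position: [0.4573, 0.279, 0.2015]
tool_rot: [-0.508, -3.1, -0.001]
ft_force: [1.6, -0.5, -0.5]
grip_width: 0.999
grip_force: 0.0
1.4 tcp [457.4 278.9 201.6]
(458.8, 278.4, 32.0, 739, 45.1) (557.5, 411.2, 52.1, 3022, 16.0)
```

View pics/w1.png

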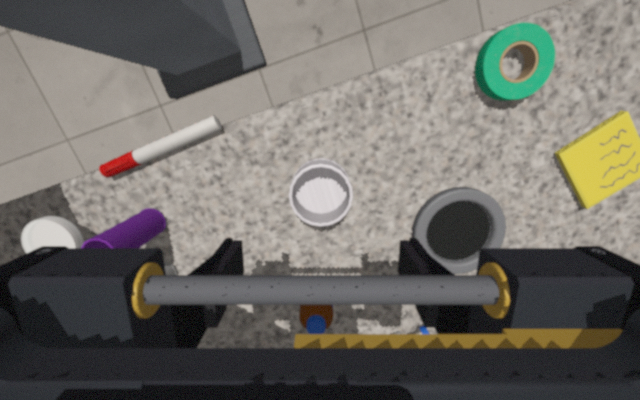

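The wrist view shows the jacket at (320,193) and the stand at (458,228); both fit the expected radii. I'll descend and grip.

```bash
python3 -m inch '[[1,1,-50,0,0,0],[1,1,-100,0,0,0],[1,1,-140,0,0,0],[1,1,-160,0,0,0],[1,1,-175,0,0,0],[1,1,-175,0,0,0],[1,1,-175,0,0,0]]' 87 15; python3 -m inch '[[0,0,0,0,0,0],[0,0,0,0,0,0],[0,0,0,0,0,0],[0,0,0,0,0,0],[0,0,0,0,0,0],[0,0,0,0,0,0]]' 50 15
```

```text
time: 2.28
position: [0.4599, 0.2791, 0.0276]
tool_rot: [0.512, 3.098, 0.002]
ft_force: [-0.1, -0.4, -0.2]
grip_width: 0.999
grip_force: 0.0
time: 3.02
position: [0.4594, 0.2784, 0.0269]
tool_rot: [0.513, 3.099, 0.0]
ft_force: [-0.8, -1.6, 3.2]
grip_width: 0.716
grip_force: 15.0
```

```bash
python3 -m inch '[[0,0,30,0,0,0],[0,0,60,0,0,0],[40,53,60,0,0,0],[70,95,60,0,0,0],[98,133,60,0,0,0],[98,133,60,0,0,0],[98,133,60,0,0,0],[98,133,60,0,0,0]]' - 20
python3 - <<'E'
from h import *
im,P=look('wrist','w2'); print(near(P,557,411,85,12,19), near(P,557,411,45,95,120))
im,P=look('top','t2'); print(near(P,557,411,45,95,120),near(P,557,411,70,10,19))
E
```

```text
time: 4.03
position: [0.5569, 0.41, 0.0863]
tool_rot: [-0.514, -3.099, 0.002]
ft_force: [0.2, -0.8, -2.2]
grip_width: 0.714
grip_force: 20.0
4.08 tcp [557.1 410.2  86.7]
(557.4, 412.0, 51.7, 4412, 16.3) (546.6, 414.1, 43.2, 4797, 103.9)
4.12 tcp [557.1 410.4  86.9]
(528.0, 419.6, 10.9, 13, 105.1) (551.9, 409.8, 50.8, 216, 15.2)
```

View pics/w2.png

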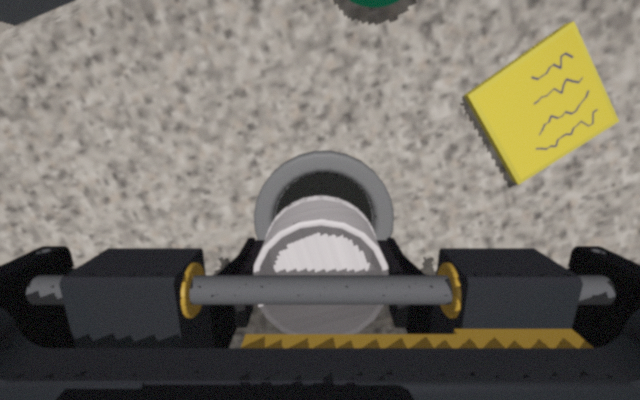

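The jacket hangs level in the grip at (320,265) above the stand ring at (325,215). It's centred to about 1 mm, so I'll lower it.

```bash
python3 -m inch '[[0,1,-20,0,0,0],[0,1,-35,0,0,0],[0,1,-45,0,0,0],[0,1,-50,0,0,0],[0,1,-52,0,0,0],[0,1,-53,0,0,0],[0,1,-53,0,0,0],[0,1,-53,0,0,0]]' - 20; 
```

```text
time: 5.12
position: [0.5574, 0.4123, 0.0349]
tool_rot: [0.513, 3.099, 0.0]
ft_force: [-3.5, -2.6, 5.6]
grip_width: 0.712
grip_force: 20.0
```

```bash
python3 -m inch '[[0,0,0,0,0,0],[0,0,0,0,0,0],[0,0,0,0,0,0],[0,0,0,0,0,0],[0,0,20,0,0,0],[0,0,60,0,0,0],[0,0,110,0,0,0],[0,0,165,0,0,0],[0,0,165,0,0,0]]' 87 15
python3 - <<'E'
from h import *
im,P=look('wrist','w3'); print(near(P,557,411,45,48,58), near(P,557,411,70,12,19))
E
python3 -m inch '[[-10,-60,0,0,0,0],[-20,-120,0,0,0,0],[-30,-180,0,0,0,0],[-40,-240,0,0,0,0],[-50,-300,0,0,0,0],[-60,-360,0,0,0,0],[-70,-420,0,0,0,0],[-80,-480,0,0,0,0],[-90,-530,0,0,0,0],[-96,-574,0,0,0,0],[-96,-574,0,0,0,0],[-96,-574,0,0,0,0],[-96,-574,0,0,0,0],[-96,-574,0,0,0,0]]' 
python3 - <<'E'
from h import *
im,P=look('wrist','w4'); print(near(P,461,-162,40,62,76))
E
```

```text
time: 6.25
position: [0.5603, 0.4143, 0.2071]
tool_rot: [0.511, 3.091, 0.015]
ft_force: [0.3, 0.6, -0.8]
grip_width: 1.0
grip_force: 0.0
6.3 tcp [558.9 413.4 203.4]
(556.7, 412.6, 31.9, 699, 53.2) (557.8, 411.8, 51.9, 3844, 16.7)
time: 8.05
position: [0.4615, -0.1604, 0.1984]
tool_rot: [-0.509, -3.1, -0.0]
ft_force: [-0.2, -0.5, -0.4]
grip_width: 1.003
grip_force: 0.0
8.1 tcp [ 461.5 -160.6  198.5]
(461.8, -162.2, 24.1, 676, 70.0)
```

The jacket is seated: its rim is at 53 mm and it sits about 1 mm off centre. Now the liner.

```bash
python3 -m inch '[[0,-1,-50,0,0,0],[0,-1,-90,0,0,0],[0,-1,-120,0,0,0],[0,-1,-139,0,0,0],[0,-1,-139,0,0,0],[0,-1,-139,0,0,0]]' 87 12; python3 -m inch '[[0,0,0,0,0,0],[0,0,0,0,0,0],[0,0,0,0,0,0],[0,0,0,0,0,0],[0,0,0,0,0,0],[0,0,0,0,0,0],[0,0,0,0,0,0]]' 38 12;  python3 -m inch '[[0,0,40,0,0,0],[0,0,80,0,0,0],[0,0,100,0,0,0],[0,0,100,0,0,0],[0,0,100,0,0,0],[0,0,100,0,0,0]]'
```

```text
time: 8.85
position: [0.462, -0.1626, 0.0604]
tool_rot: [0.512, 3.098, 0.0]
ft_force: [0.4, -0.5, 0.4]
grip_width: 0.998
grip_force: 0.0
time: 9.72
position: [0.4614, -0.1626, 0.0596]
tool_rot: [0.513, 3.099, 0.0]
ft_force: [-0.2, 1.0, 0.2]
grip_width: 0.55
grip_force: 12.0
time: 10.48
position: [0.4604, -0.1624, 0.1582]
tool_rot: [-0.512, -3.097, 0.0]
ft_force: [-0.1, -0.8, -1.4]
grip_width: 0.551
grip_force: 12.0
```

```bash
python3 -m inch '[[0,0,30,0,0,0],[10,60,30,0,0,0],[20,120,30,0,0,0],[30,180,30,0,0,0],[40,240,30,0,0,0],[50,300,30,0,0,0],[60,360,30,0,0,0],[70,420,30,0,0,0],[80,480,30,0,0,0],[88,530,20,0,0,0],[95,575,0,0,0,0],[95,575,0,0,0,0],[95,575,0,0,0,0],[95,575,0,0,0,0],[95,575,0,0,0,0]]'
python3 - <<'E'
from h import *
im,P=look('wrist','w5'); print(near(P,557,412,45,48,58), near(P,557,412,28,160,176))
E
```

```text
time: 12.35
position: [0.557, 0.4112, 0.1605]
tool_rot: [0.515, 3.098, 0.001]
ft_force: [0.5, 0.0, 0.4]
grip_width: 0.553
grip_force: 12.0
12.4 tcp [556.9 411.5 160.5]
(556.5, 412.5, 31.8, 552, 53.3) (554.6, 412.8, 27.3, 2524, 170.4)
```

View pics/w5.png

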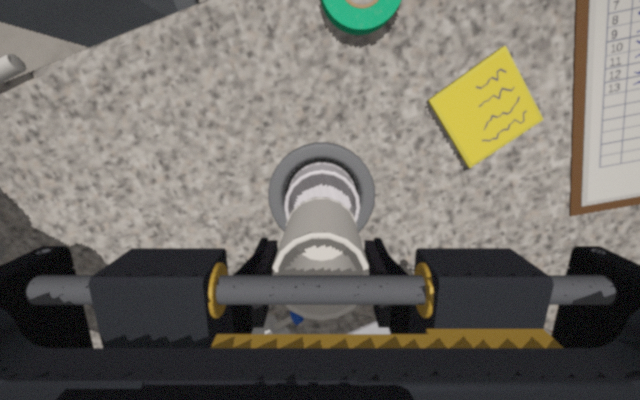

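The liner at (321,255) hangs upright over the jacket mouth at (322,195) and is lined up to within about 1 mm. Lowering.

```bash
python3 -m inch '[[0,0,-30,0,0,0],[0,0,-50,0,0,0],[0,0,-65,0,0,0],[0,0,-75,0,0,0],[0,0,-82,0,0,0],[0,0,-86,0,0,0],[0,0,-88,0,0,0],[0,0,-89,0,0,0],[0,0,-89,0,0,0]]'
```

```text
time: 13.52
position: [0.5567, 0.4126, 0.0717]
tool_rot: [0.512, 3.099, 0.001]
ft_force: [-1.4, -0.8, 4.7]
grip_width: 0.552
grip_force: 12.0
```

```bash
python3 -m inch '[[0,0,0,0,0,0],[0,0,0,0,0,0],[0,0,0,0,0,0],[0,0,0,0,0,0],[0,0,20,0,0,0],[0,0,60,0,0,0],[0,0,110,0,0,0],[0,0,150,0,0,0],[0,0,150,0,0,0]]' 75 12
python3 - <<'E'
from h import *
im,P=look('wrist','w6'); print(near(P,557,411,35,76,90), near(P,557,411,45,48,58))
E
python3 -m inch '[[-10,-60,0,0,0,0],[-20,-120,0,0,0,0],[-30,-180,0,0,0,0],[-40,-240,0,0,0,0],[-50,-300,0,0,0,0],[-58,-350,0,0,0,0],[-58,-350,0,0,0,0],[-58,-350,0,0,0,0],[-58,-350,0,0,0,0],[-58,-350,0,0,0,0]]' 55
python3 - <<'E'
from h import *
im,P=look('wrist','w7'); print(near(P,499,62,28,88,102),near(P,435,79,28,88,102))
E
```

```text
time: 14.65
position: [0.5585, 0.4138, 0.2273]
tool_rot: [0.512, 3.093, 0.012]
ft_force: [0.3, -0.4, 0.3]
grip_width: 0.859
grip_force: 0.0
14.7 tcp [557.4 413.  224.3]
(556.8, 412.6, 23.9, 560, 82.2) (556.6, 412.6, 31.9, 589, 53.2)
time: 15.95
position: [0.4982, 0.0637, 0.2203]
tool_rot: [-0.509, -3.1, 0.001]
ft_force: [0.1, -1.0, -0.8]
grip_width: 0.632
grip_force: 0.0
16.0 tcp [498.3  63.4 220.3]
(499.2, 63.2, 15.9, 336, 95.0) (435.0, 80.1, 15.8, 303, 95.4)
```

View pics/w7.png

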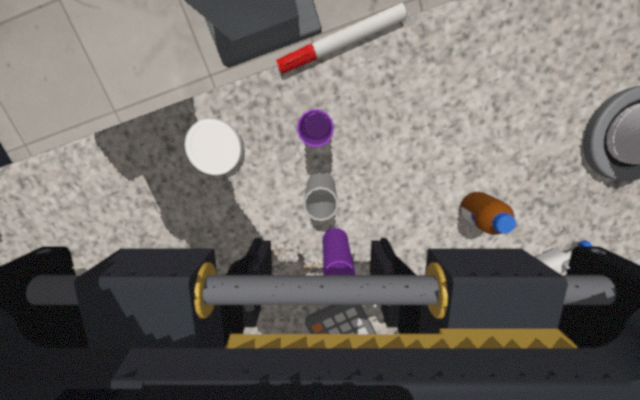

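The liner is seated, with its rim at 82 mm and concentric to 0.2 mm. In the wrist view the steel cup is at (321,200), between the purple ones at (316,128) and (338,255), and the fingers close clear of both. I'll grip it just below its rim.

```bash
python3 -m inch '[[1,0,-50,0,0,0],[1,0,-90,0,0,0],[1,0,-115,0,0,0],[1,0,-135,0,0,0],[1,0,-135,0,0,0],[1,0,-135,0,0,0]]' 55 12; python3 -m inch '[[0,0,0,0,0,0],[0,0,0,0,0,0],[0,0,0,0,0,0],[0,0,0,0,0,0],[0,0,0,0,0,0],[0,0,0,0,0,0]]' 22 12;  python3 -m inch '[[0,0,40,0,0,0],[0,0,80,0,0,0],[0,0,120,0,0,0],[0,0,120,0,0,0],[0,0,120,0,0,0],[0,0,120,0,0,0]]'
```

```text
time: 16.75
position: [0.4999, 0.0627, 0.0863]
tool_rot: [0.512, 3.099, 0.001]
ft_force: [0.8, -0.2, 0.6]
grip_width: 0.633
grip_force: 0.0
time: 17.5
position: [0.4996, 0.0625, 0.086]
tool_rot: [0.512, 3.099, 0.001]
ft_force: [-0.2, 1.3, 3.4]
grip_width: 0.371
grip_force: 12.0
time: 18.25
position: [0.4982, 0.0622, 0.2038]
tool_rot: [-0.512, -3.097, 0.002]
ft_force: [0.6, -0.8, -1.1]
grip_width: 0.373
grip_force: 12.0
```

```bash
python3 -m inch '[[10,60,0,0,0,0],[20,120,0,0,0,0],[30,180,0,0,0,0],[40,240,0,0,0,0],[49,300,0,0,0,0],[57,350,0,0,0,0],[57,350,0,0,0,0],[57,350,0,0,0,0],[57,350,0,0,0,0],[57,350,0,0,0,0],[57,350,0,0,0,0]]'
python3 - <<'E'
from h import *
im,P=look('wrist','w8'); print(near(P,557,412,35,76,90))
E
```

```text
time: 19.62
position: [0.5566, 0.4117, 0.206]
tool_rot: [0.514, 3.099, 0.001]
ft_force: [-0.5, 0.3, -0.9]
grip_width: 0.367
grip_force: 12.0
19.68 tcp [556.5 411.9 206. ]
(556.7, 412.6, 24.0, 408, 82.3)
```

View pics/w8.png

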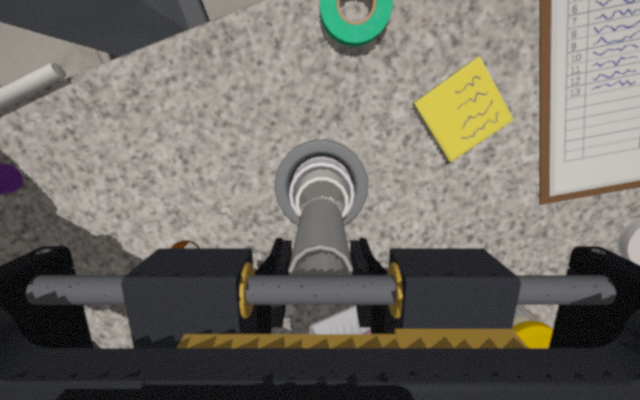

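The cup at (321,240) hangs upright over the liner mouth at (321,188), aligned to within 1 mm. I'll lower it 105 mm.

```bash
python3 -m inch '[[0,0,-25,0,0,0],[0,0,-45,0,0,0],[0,0,-65,0,0,0],[0,0,-80,0,0,0],[0,0,-90,0,0,0],[0,0,-97,0,0,0],[0,0,-101,0,0,0],[0,0,-104,0,0,0],[0,0,-105,0,0,0],[0,0,-105,0,0,0]]'
```

```text
time: 20.92
position: [0.5565, 0.4125, 0.1011]
tool_rot: [0.513, 3.099, 0.001]
ft_force: [-0.1, -0.4, 0.5]
grip_width: 0.368
grip_force: 12.0
```

```bash
python3 -m inch '[[0,0,0,0,0,0],[0,0,0,0,0,0],[0,0,0,0,0,0],[0,0,0,0,0,0],[0,0,20,0,0,0],[0,0,60,0,0,0],[0,0,110,0,0,0],[0,0,130,0,0,0],[0,0,130,0,0,0]]' 60 12
python3 - <<'E'
from h import *
im,P=look('wrist','w9'); print(near(P,557,411,22,104,116), near(P,557,411,35,76,90))
E
python3 -m inch '[[2,-55,0,0,0,-5],[5,-110,0,0,0,-10],[8,-165,0,0,0,-15],[10,-220,0,0,0,-20],[12,-275,0,0,0,-26],[15,-330,0,0,0,-32],[18,-385,-10,0,0,-38],[22,-430,-20,0,0,-44],[25,-471,-30,0,0,-50],[25,-471,-30,0,0,-50],[25,-471,-30,0,0,-50],[25,-471,-30,0,0,-50],[25,-471,-30,0,0,-50]]' 45
python3 - <<'E'
from h import *
im,P=look('wrist','w10'); print(near(P,582,-58,40,9,17),near(P,582,-58,25,34,45))
E
```

```text
time: 22.05
position: [0.5572, 0.413, 0.2332]
tool_rot: [0.512, 3.097, 0.005]
ft_force: [0.2, 0.5, 0.3]
grip_width: 0.688
grip_force: 0.0
22.1 tcp [556.3 412.4 230.7]
(556.0, 413.0, 15.9, 335, 110.0) (556.8, 412.8, 23.9, 587, 82.4)
time: 23.72
position: [0.5814, -0.0572, 0.2005]
tool_rot: [-1.771, -2.595, -0.0]
ft_force: [-0.3, 0.2, -0.1]
grip_width: 0.52
grip_force: 0.0
23.77 tcp [581.4 -57.5 200.6]
(579.4, -64.7, 21.9, 954, 13.5) (579.3, -64.6, 8.4, 215, 39.3)
```

View pics/w10.png

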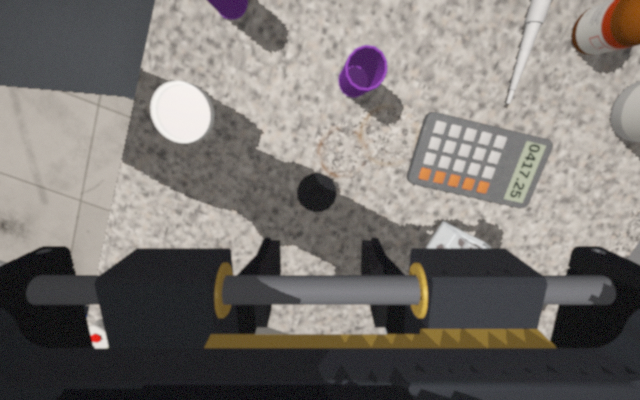

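The cup is seated, with its rim at 110 mm and 0.8 mm off centre. The lid is at (317,192) with nothing near it, and measures (579.4, -64.6). I'll shift by (-2,-7) and descend onto the knob.

```bash
python3 -m inch '[[-2,-7,-50,0,0,0],[-2,-7,-100,0,0,0],[-2,-7,-140,0,0,0],[-2,-7,-160,0,0,0],[-2,-7,-171,0,0,0],[-2,-7,-171,0,0,0],[-2,-7,-171,0,0,0]]' 45 10; python3 -m inch '[[0,0,0,0,0,0],[0,0,0,0,0,0],[0,0,0,0,0,0],[0,0,0,0,0,0],[0,0,0,0,0,0],[0,0,0,0,0,0]]' 8 10;  python3 -m inch '[[0,0,40,0,0,0],[0,0,90,0,0,0],[0,0,140,0,0,0],[0,0,140,0,0,0],[0,0,140,0,0,0],[0,0,140,0,0,0]]'
```

```text
time: 24.65
position: [0.5805, -0.0657, 0.031]
tool_rot: [1.773, 2.591, 0.002]
ft_force: [-0.3, -0.1, 0.1]
grip_width: 0.516
grip_force: 0.0
time: 25.4
position: [0.5794, -0.0656, 0.0297]
tool_rot: [1.774, 2.592, 0.0]
ft_force: [-0.0, 0.1, 1.0]
grip_width: 0.185
grip_force: 10.0
time: 26.15
position: [0.5782, -0.0654, 0.1678]
tool_rot: [-1.773, -2.59, 0.003]
ft_force: [-0.6, -0.0, -0.2]
grip_width: 0.187
grip_force: 10.0
```

```bash
python3 -m inch '[[0,0,20,0,0,0],[-3,60,20,0,0,0],[-6,120,20,0,0,0],[-9,180,20,0,0,0],[-12,240,20,0,0,0],[-15,300,20,0,0,0],[-18,360,20,0,0,0],[-20,420,20,0,0,0],[-22,455,15,0,0,0],[-23,478,0,0,0,0],[-23,478,0,0,0,0],[-23,478,0,0,0,0],[-23,478,0,0,0,0],[-23,478,0,0,0,0],[-23,478,0,0,0,0]]'
python3 - <<'E'
from h import *
im,P=look('wrist','w11'); print(near(P,557,412,22,104,116),near(P,556,412,13,172,184), near(P,556,412,27,145,157))
im,P=look('side','s11'); cv2.imwrite('pics/s11c.png',cv2.resize(im[40:180,200:380,::-1],None,fx=4,fy=4))
E
```

```text
time: 28.02
position: [0.5566, 0.4119, 0.1701]
tool_rot: [1.775, 2.592, 0.001]
ft_force: [-0.6, 1.0, -0.6]
grip_width: 0.187
grip_force: 10.0
28.07 tcp [556.5 412.1 170. ]
(554.8, 416.6, 15.4, 237, 109.9) (554.1, 417.1, 9.9, 709, 179.2) (556.1, 413.3, 21.6, 1619, 153.9)
28.12 tcp [556.4 412.3 169.9]
```

View pics/w11.png

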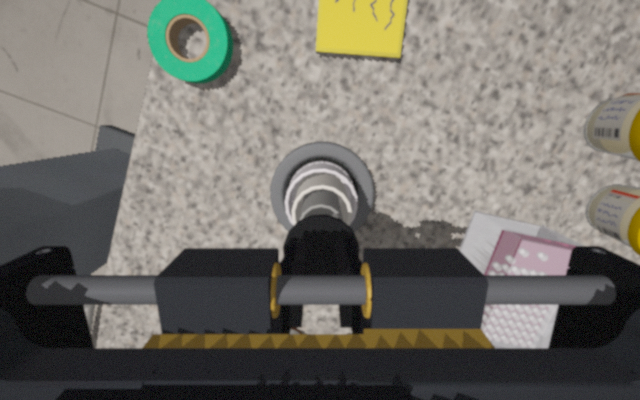

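View pics/s11c.png

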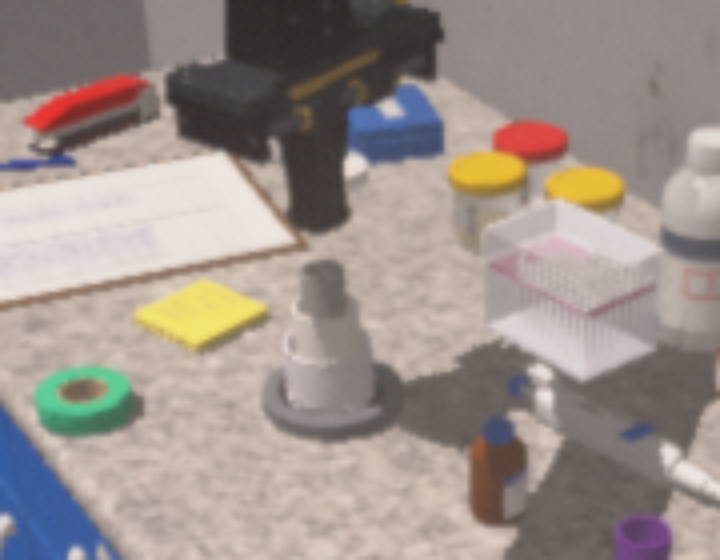

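The side crop shows the nested cans at (322,330) with the lid held level above them at (318,215). The measured lid disc is (556.1, 413.3) and the cup is (556.0, 413.0), so I'll lower it 38 mm.

```bash
python3 -m inch '[[0,0,-12,0,0,0],[0,0,-20,0,0,0],[0,0,-26,0,0,0],[0,0,-31,0,0,0],[0,0,-35,0,0,0],[0,0,-37,0,0,0],[0,0,-38,0,0,0],[0,0,-38,0,0,0],[0,0,-38,0,0,0]]'
```

```text
time: 29.25
position: [0.5565, 0.4124, 0.1318]
tool_rot: [1.774, 2.592, 0.001]
ft_force: [-0.3, -0.3, 0.7]
grip_width: 0.184
grip_force: 10.0
```

```bash
python3 -m inch '[[0,0,0,0,0,0],[0,0,0,0,0,0],[0,0,0,0,0,0],[0,0,0,0,0,0],[0,0,0,0,0,0],[0,0,20,0,0,0],[0,0,50,0,0,0],[0,0,90,0,0,0],[0,0,90,0,0,0],[0,0,90,0,0,0],[0,0,90,0,0,0],[0,0,90,0,0,0]]' 45
python3 - <<'E'
from h import *
im,P=look('wrist','w12'); print(near(P,557,412,28,111,119),near(P,556,412,13,135,147), near(P,557,412,26,76,90),near(P,557,412,35,48,58))
im,P=look('side','s12'); cv2.imwrite('pics/s12c.png',cv2.resize(im[60:200,200:380,::-1],None,fx=4,fy=4))
im,P=look('top','t12');print(near(P,421,-37,45,11,25),near(P,585,229,25,62,80))
E
```

```text
time: 30.75
position: [0.5559, 0.4121, 0.2205]
tool_rot: [-1.774, -2.592, 0.003]
ft_force: [-0.4, 0.4, 0.2]
grip_width: 0.517
grip_force: 0.0
30.8 tcp [556.  412.2 220.6]
(556.2, 413.0, 22.2, 1571, 115.5) (556.2, 413.2, 8.5, 384, 141.3) (556.7, 413.2, 23.7, 281, 82.2) (556.5, 412.9, 31.7, 475, 53.4)
30.85 tcp [556.1 412.2 220.8]
30.9 tcp [556.1 412.3 221. ]
(420.6, -36.8, 30.8, 512, 16.5) (585.2, 229.1, 10.0, 61, 70.0)
```

View pics/s12c.png

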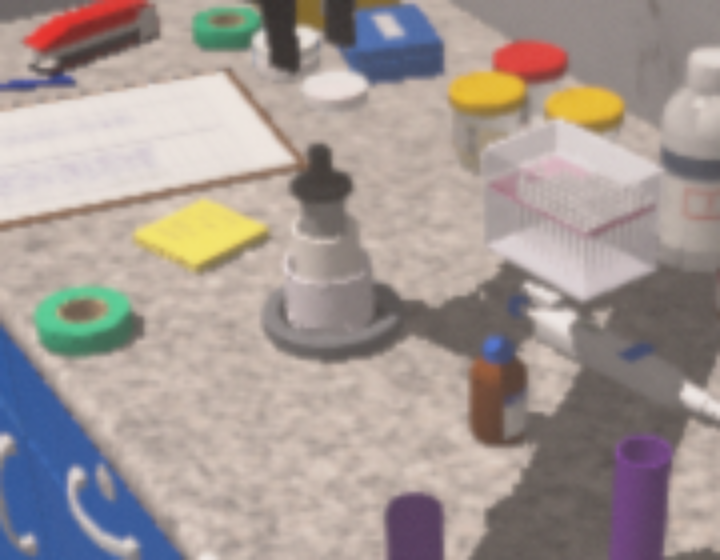

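The lid sits level on the cup at crop (320,185), with its disc top at 115.5 mm and knob top at 141.3 mm, where 115 and 141 are expected. The dish and bottle haven't moved and the gripper is clear, so I'm handing in.

```bash
python3 -c "
from bench import ctrl
print(ctrl.close_job())"
```

```text
the job is handed in; nothing more can be done
None
```

The calorimeter is assembled and handed in after about 31 s of robot time: jacket, liner, cup and lid are each seated within about 1.5 mm of centre, the gripper is clear, and the agar dish and brown bottle haven't moved; the hand-in returned no verdict.

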